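# Grade the sawn horn lengths by height

## Task

Grade the four pieces of sawn horn standing on the bench: stand them upright on the four scorched circles of the grading board, one centred on each circle, in order of height, with the shortest next to the brass knob and the tallest at the plain end. Leave them all standing still and let go of them.

Things in the scene. Friction and masses are not known exactly. Their poses are not given: they have to be found in the camera images.
- board: Fixed grading board, a pale plank lying flat: 420 mm long (own y), 110 mm wide (own x), 18 mm thick. Origin: centre of its underside, so its top is at z = 18 mm. Four identical scorched circles, 84 mm across, lie in a row along its middle line at own y = -150, -50, +50 and +150 mm (x = 0). Lies roughly crosswise in front of the robot.
- knob_cleat: Fixed dark wooden bar (100 x 14 x 14 mm) with a brass knob (24 mm wide, 24 mm high) in its middle, across one end of the board, 202 mm from the board's middle. It shows which end the row starts from; it may be at either end, and a plain bar of the same size without a knob is at the other. The knob's top is 56 mm above the bench. Origin: centre of the bar's underside, on the board's top.
- ring_short: Shortest piece: pale sawn horn ring, hollow, lying flat on its sawn end, 35 x 32 mm across (own x, y) and 23 mm high. Origin: centre of the foot, on the surface it stands on; z up along its height. 40 g. Grip round the outside at half height or as low as the fingers go.
- horn_low: Second piece: dark hollow horn length standing on its sawn end, about 53 x 49 mm across (own x, y) and 63 mm high. Origin: centre of the foot, on the surface it stands on; z up along its height. 90 g. Its outside can be gripped across any way near the top.
- horn_mid: Third piece: dark hollow horn beaker blank standing on a round wooden foot (71 mm wide, 10 mm thick), narrowing upwards, 120 mm high in all. Origin: centre of the foot, on the surface it stands on; z up along its height. 100 mm above the foot's underside the horn measures 58 x 52 mm (own x, y) and its middle is 3 mm off the origin towards own -y. 140 g. Grip there, across own y.
- horn_tall: Tallest piece: brown horn beaker blank, closed on top, standing on a round wooden foot (71 mm wide, 10 mm thick), 160 mm high in all, slightly bent. Origin: centre of the foot, on the surface it stands on; z up along its height. 135 mm above the foot's underside the horn measures 62 x 56 mm (own x, y) and its middle is above the origin. 270 g. Grip there, across own y.
Mind the look-alikes: they are no part of the job. What is shaped like the ring_short but blue is not meant.

How it is judged:
At the end, for the whole second after the job is handed in: Each piece stands on its foot on the board (height within 5 mm, tilt under 0.1 rad), foot within 12 mm of its circle's centre along and across the board; from the knob: ring_short, horn_low, horn_mid, horn_tall. All released and at rest (under 0.02 m/s, 0.2 rad/s) (((y of knob_cleat in the frame of board above 0 m and y of ring_short in the frame of board between 0.138 and 0.162 m and y of horn_low in the frame of board between 0.038 and 0.062 m and y of horn_mid in the frame of board between -0.062 and -0.038 m and y of horn_tall in the frame of board between -0.162 and -0.138 m) or (y of knob_cleat in the frame of board below 0 m and y of ring_short in the frame of board between -0.162 and -0.138 m and y of horn_low in the frame of board between -0.062 and -0.038 m and y of horn_mid in the frame of board between 0.038 and 0.062 m and y of horn_tall in the frame of board between 0.138 and 0.162 m)) and x of ring_short in the frame of board between -0.012 and 0.012 m and z of ring_short in the frame of board between 0.013 and 0.023 m and angle between each of ring_short, horn_low, horn_mid, horn_tall's own z axis and vertical below 0.1 rad and linear speed of each of ring_short, horn_low, horn_mid, horn_tall below 0.02 m/s and angular speed of each of ring_short, horn_low, horn_mid, horn_tall below 0.2 rad/s and contact force between each of ring_short, horn_low, horn_mid, horn_tall and the fingers below 0.05 N and x of horn_low in the frame of board between -0.012 and 0.012 m and z of horn_low in the frame of board between 0.013 and 0.023 m and x of horn_mid in the frame of board between -0.012 and 0.012 m and z of horn_mid in the frame of board between 0.013 and 0.023 m and x of horn_tall in the frame of board between -0.012 and 0.012 m and z of horn_tall in the frame of board between 0.013 and 0.023 m); the robot touches nothing.
It also fails if it takes over 106 s, if anything falls off the work surface, if the arm or the gripper's body presses on something with over 40 N, if the wrist force passes 120 N, or if a joint passes its speed limit or range.

## Robot

A 6-joint arm with a two-finger parallel gripper is mounted at the origin on a cart in front of the work surface, level with it; the furniture and walls round the work are solid. World frame = base frame: x ahead of the robot, y to its left, z up, the work surface at z = 0. Lengths are in m, angles in rad, forces in N, time in s.
With the tool pointing down it reaches from about 0.375 to 0.9 m from the base axis. Payload 3.1 kg.
Tool frame: the origin (TCP) lies on the centre line of the jaws, within the pads' length; the fingertips stand 25 mm ahead of it and the grasp point (between the pads) lies 6 mm ahead of it; x points along the fingers, y is the direction in which the jaws open and shut, and the axes are right-handed (so a half turn about x gives the same grasp; the last joint's range is limited). The gripper opens to 87 mm and grips with 3 to 60 N. Pads are 19 mm wide; open, the fingers measure 117 mm over their backs; the gripper's body (75 mm by 190 mm) begins 51 mm behind the grasp point.
Start: joints at [-1.296, 0.527, 1.433, -0, 1.181, -0.178], TCP at [0.273, -0.562, 0.248] pointing down, gripper open.
Joint ranges: [-3.08, 3.08], [-0.75, 2.2], [0.22, 2.44], [-1.43, 4.57], [0, 2.65], [-2.85, 2.85]. Speed limits (rad/s): [2.79, 2.79, 3.14, 3.14, 3.14, 3.14].

## Interface

Orientations are given as a unit quaternion [x, y, z, w].
In Python, from rig import robot gives the robot as it stands. The module is installed in compiled form; this text tells all that it offers.
- The arm moves only by the tool move_arm, never from a script. Its argument "commands" is a list of rows, each a list of 5 numbers: the gripper's target within -1 to 1 (shut at 1, half-way at 0, fully open at -1), then the shift along the tool's x, y, z in mm, then the turn about the tool's x in degrees. A call has 1 to 8 rows; each row is the pose to reach, as a shift and turn from the pose commanded when the call began, along the tool's axes at that moment; what a row does not reach only later rows make up. A row lasts 1/12 s, in which the tool goes at most 41.7 mm and 7.16 degrees, less where a joint would pass 70% of its speed; a pose out of reach is approached as far as the arm can. A call with a gripper value outside its range is refused whole. The fingers move at their own pace and stop on an object; "newtons" is the grip in N (left out, the last holds). Time passes only in rows, so rows that repeat a pose let the fingers close. It gives the time, the measured TCP pose, the force and the opening at its end, in the units of the state.
- robot.get_obs(): the state, without advancing time (a new reading comes with each control period).
- robot.camera(name): name is "scene" or "top" or "wrist"; returns a dict with "image" (480x640x3 uint8, red, green, blue), "fx", "fy", "cx", "cy" (pixels), "distortion" ([k1, k2, p1, p2, k3] as OpenCV has them; the pictures are not rectified), "xyz" and "rotation" of the camera in the world; the wrist camera has in their place "tool_from_camera" (4x4, takes a point from camera to tool coordinates, whose origin is the TCP and whose axes are the tool frame's). Camera axes: x right, y down, z forward; pixel columns grow to the right and rows downward; lengths in m; the calibration is good to about 2 mm. A picture is of the moment at which its call begins: read the wrist's pose just before it. There is no depth.
- robot.hand_in(): hands the job in, once; it reports no verdict.
Trained networks look in a picture, given as the dict that the camera call returned (one of the last four; its "shot" number tells which), for a name from the list of things; names that differ only in an ending like _2 or _b are one class to them, and where a whole thing is asked for, a point or a joint stands for the part that bears it (a point fixed in the world has none). Each returns a list of dicts, best first, with "p" (0 to 1); they miss things now and then, are a little off and sometimes report something else, mostly with a low value. They report only what shows in the picture. A call takes as long as a camera call. They do not tell look-alikes from the thing itself.
- robot.regions_of(picture, name): "pixels" (480x640 bool, what is visible of it) and "bbox" ([left, top, right, bottom] in pixels, round what is visible of it).
The state is a dict: "time": time; "q": joint angles; "joint_velocities": joint speeds; "joint_torque": joint torques, N m; "position": TCP position; "tool_rot": TCP orientation; "ft_force": force on the tool from outside, world axes, zero at the start; "moment": the same for the moment, N m; "grip_width": finger opening in m.
Only numpy, scipy, OpenCV 4.12 (cv2) and the standard library are available. Lean on these libraries where they do the work, as an engineer would, in place of code of your own. Each camera call takes 0.05 s, during which the arm holds its last target.

## Working session

There is one attempt and no reset: what is moved stays moved. The work goes in short steps, Python scripts to look and compute and a tool call to move; the robot and the scene stay as the last step left them, time stands still between calls to the robot, and variables do not carry over. Pictures are saved under pics/ and viewed, and the job is handed in when it is done.

Besides the shell and the picture viewer there is one more tool, called after ">>>" by a JSON object that holds its "op" and its "data". move_arm: Moves the arm, as the interface text tells. Its arguments: {"type":"object","properties":{"commands":{"type":"array","items":{"type":"array","items":{"type":"number"}}},"newtons":{"type":"number"}},"required":["commands"]}

```bash
mkdir -p pics; ls; python3 - <<'E'
from rig import robot
import cv2,numpy as np
o=robot.get_obs()
print({k:np.round(v,3) for k,v in o.items()})
for n in ["scene","top"]:
    c=robot.camera(n); cv2.imwrite(f"pics/{n}0.png",c["image"][:,:,::-1])
    print(n,c["fx"],c["fy"],c["cx"],c["cy"],c["distortion"],c["xyz"],c["rotation"])
E
```

```text
pics
{'time': np.float64(0.0), 'q': array([-1.296,  0.528,  1.434,  0.   ,  1.181, -0.178]), 'joint_velocities': array([-0.   , -0.   , -0.001, -0.   ,  0.001, -0.   ]), 'joint_torque': array([-2.0000e-03, -4.4005e+01, -1.7659e+01,  6.3000e-02,  5.8000e-02,
       -0.0000e+00]), 'position': array([ 0.273, -0.561,  0.247]), 'tool_rot': array([-0.689, -0.159,  0.689, -0.158]), 'ft_force': array([0.568, 0.559, 0.057]), 'moment': array([-0.028, -0.009, -0.013]), 'grip_width': np.float64(0.087)}
scene 550.3995718297185 550.3995718297185 320.4956389959404 241.94097055093803 [-0.0538258  0.         0.         0.         0.       ] [-0.03103541 -0.68926203  0.44334874] [ 0.80318768 -0.24198776  0.17031403 -0.51703444]
top 540.4783905182628 540.4783905182628 325.0851912574277 245.3622649398849 [-0.16712522  0.          0.          0.          0.        ] [0.32860685 0.07495297 1.03583812] [ 0.70952646 -0.70093703  0.05190802 -0.05064624]
```

View pics/scene0.png

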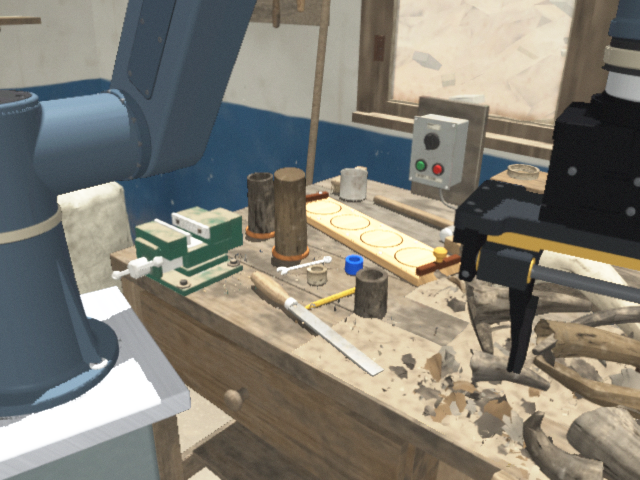

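View pics/top0.png

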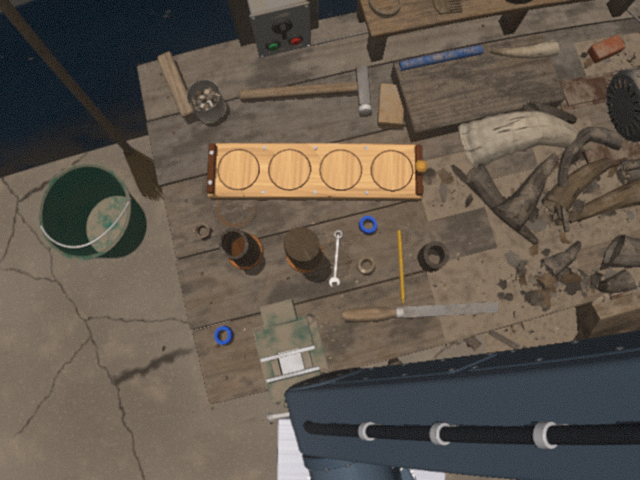

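Scene view: horns at (260,205), (290,215) and (370,293), the pale ring at (317,273) and a blue ring at (354,264). Top view: the knob is at (422,166), the -y end. Ring candidates are (367,265), (204,232), blue (368,225) and blue (223,335). I'll enlarge these and run the detectors.

```bash
cat > h.py <<'E'
from rig import robot
import cv2,numpy as np
from scipy.spatial.transform import Rotation as R
def K(c): return np.array([[c["fx"],0,c["cx"]],[0,c["fy"],c["cy"]],[0,0,1.]])
def D(c): return np.array(c["distortion"],float)
def pose(c,o=None):
    if "xyz" in c: 
        r=np.array(c["rotation"],float); 
        return (R.from_quat(r).as_matrix() if r.size==4 else r), np.array(c["xyz"])
    T=np.array(c["tool_from_camera"]); Rt=R.from_quat(o["tool_rot"]).as_matrix()
    return Rt@T[:3,:3], Rt@T[:3,3]+np.array(o["position"])
def p2w(c,uv,z,o=None):
    Rm,t=pose(c,o); n=cv2.undistortPoints(np.array(uv,float).reshape(-1,1,2),K(c),D(c)).reshape(-1,2)
    d=np.c_[n,np.ones(len(n))]@Rm.T
    return t+d*((z-t[2])/d[:,2])[:,None]
def w2p(c,P,o=None):
    Rm,t=pose(c,o); X=(np.array(P,float).reshape(-1,3)-t)@Rm
    return cv2.projectPoints(X,np.zeros(3),np.zeros(3),K(c),D(c))[0].reshape(-1,2)
def save(c,n): cv2.imwrite(f"pics/{n}.png",c["image"][:,:,::-1])
E
python3 - <<'E'
from h import *
c=robot.camera("top")
for n in ["board","knob_cleat","ring_short","horn_low","horn_mid","horn_tall"]:
    for r in robot.regions_of(c,n)[:5]:
        ys,xs=np.nonzero(r["pixels"]); print(n,round(r["p"],2),r["bbox"],xs.mean().round(1),ys.mean().round(1),len(xs))
im=c["image"][:,:,::-1]
crop=im[135:355,190:450]
cv2.imwrite("pics/crop0.png",cv2.resize(crop,(780,660),interpolation=cv2.INTER_CUBIC)[:600])
E
```

```text
board 0.81 [210.0, 143.2, 421.1, 199.6] 315.7 171.2 10898
knob_cleat 0.97 [415.9, 146.1, 430.9, 195.0] 419.3 169.0 474
ring_short 0.75 [216.4, 325.3, 235.3, 345.7] 223.4 335.3 214
ring_short 0.54 [356.7, 255.4, 373.4, 276.7] 365.6 264.1 213
ring_short 0.45 [358.5, 217.6, 376.9, 232.8] 367.9 225.0 176
horn_low 0.89 [419.3, 239.7, 449.9, 271.9] 433.0 257.1 641
horn_mid 0.83 [220.0, 228.8, 262.7, 267.9] 240.6 248.3 1354
horn_tall 0.82 [284.6, 227.4, 324.3, 270.3] 302.7 249.2 1349
```

View pics/crop0.png

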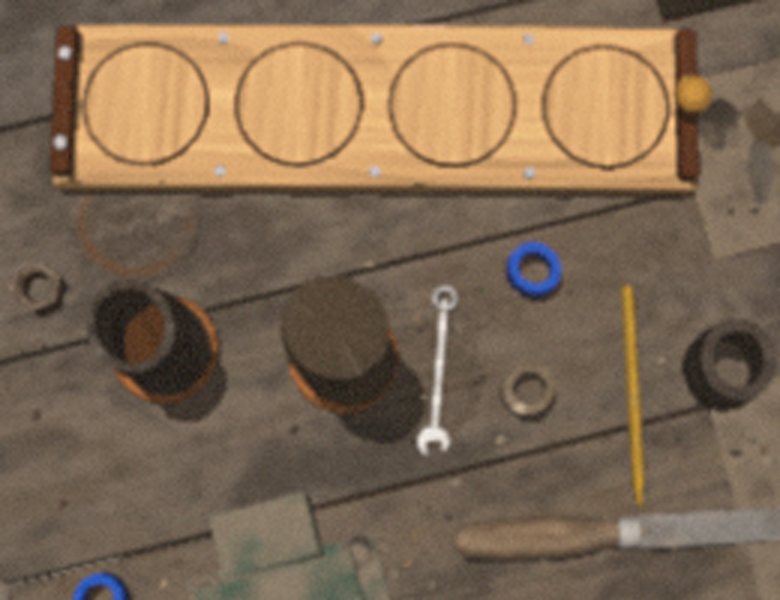

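The ring at (367,265) is the pale sawn one. The thing at (204,232) is a hex nut, and (368,225) and (223,335) are blue look-alikes. So ring_short is (367,265). Now the positions.

```bash
python3 - <<'E'
from h import *
c=robot.camera("top")
f=lambda x,y:(190+x/3,135+y/3)
P=p2w(c,[f(146,103),f(299,103.5),f(453,104),f(606,105.5)],.018); print("circles",P.round(4))
print("low top",p2w(c,[f(738,360)],.063).round(4))
print("ring",p2w(c,[f(528,392)],.02).round(4))
print("tall top",p2w(c,[f(335,328)],.16).round(4),"foot",p2w(c,[f(345,356)],.005))
print("mid top",p2w(c,[f(133,325)],.12).round(4),"foot",p2w(c,[f(168,350)],.005))
o=robot.get_obs();print(R.from_quat(o["tool_rot"]).as_matrix().round(3))
w=robot.camera("wrist");print(w["tool_from_camera"].round(4),w["fx"],w["distortion"]);save(w,"w0")
E
```

```text
circles [[ 0.6257  0.245   0.018 ]
 [ 0.6261  0.1449  0.018 ]
 [ 0.627   0.0448  0.018 ]
 [ 0.6276 -0.055   0.018 ]]
low top [[ 0.4555 -0.1289  0.063 ]]
ring [[ 0.4393 -0.0038  0.02  ]]
tall top [[0.4579 0.1125 0.16  ]] foot [[0.46269239 0.11245521 0.005     ]]
mid top [[0.4641 0.2303 0.12  ]] foot [[0.46512468 0.22653174 0.005     ]]
[[-0.     0.437 -0.899]
 [ 0.    -0.899 -0.437]
 [-1.    -0.    -0.   ]]
[[-4.000e-04 -2.589e-01  9.659e-01 -1.371e-01]
 [ 1.000e+00 -5.000e-04  3.000e-04  1.000e-04]
 [ 4.000e-04  9.659e-01  2.589e-01 -7.070e-02]
 [ 0.000e+00  0.000e+00  0.000e+00  1.000e+00]] 411.06765119945555 [-0.04274927  0.          0.          0.          0.        ]
```

View pics/w0.png

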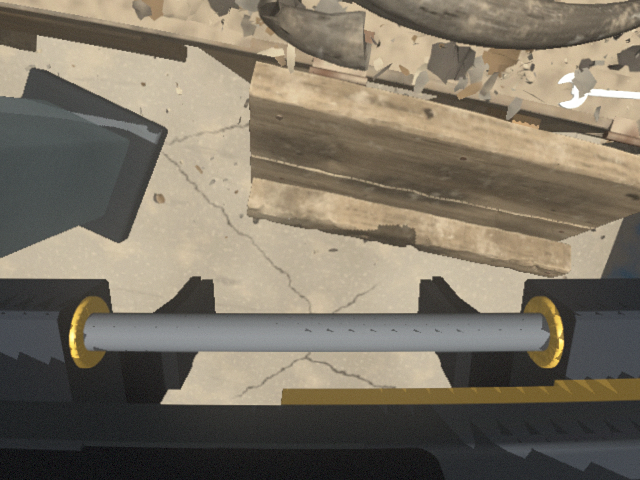

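```bash
cat >> h.py <<'E'
def plan(goal,heading):
    "tool-axis shift (mm) and turn (deg) from present pose to world goal with tool y at heading deg"
    o=robot.get_obs(); Rt=R.from_quat(o["tool_rot"]).as_matrix()
    s=Rt.T@(np.array(goal)-o["position"])*1e3
    h=np.degrees(np.arctan2(Rt[1,1],Rt[0,1])); t=-(heading-h); t=(t+180)%360-180
    print("shift",s.round(1),"turn",round(t,2),"now",np.round(o["position"],4),"h",round(h,2),"grip",round(o["grip_width"],4),"t",round(o["time"],2),"F",np.round(o["ft_force"],1))
E
python3 -c "
from h import *
plan((.458,.1125,.32),0)"
```

```text
shift [ -72.4 -525.7 -461. ] turn -64.05 now [ 0.2734 -0.562   0.2475] h -64.05 grip 0.0869 t 0.55 F [-0.8 -0.4 -0.7]
```

>>> {"op": "move_arm", "data": {"commands": [[-1,-72,-526,-461,-64],[-1,-72,-526,-461,-64],[-1,-72,-526,-461,-64],[-1,-72,-526,-461,-64],[-1,-72,-526,-461,-64],[-1,-72,-526,-461,-64],[-1,-72,-526,-461,-64],[-1,-72,-526,-461,-64]]}}

```text
time: 1.22
position: [0.361, -0.2403, 0.2821]
tool_rot: [0.527, 0.471, -0.527, 0.471]
ft_force: [0.1, 1.0, 0.4]
grip_width: 0.087
```

```bash
python3 -c "
from h import *
plan((.458,.1125,.32),0)"
```

```text
shift [ -38.    56.8 -361.5] turn -6.45 now [ 0.361  -0.2403  0.2821] h -6.45 grip 0.087 t 1.22 F [0.1 1.  0.4]
```

>>> {"op": "move_arm", "data": {"commands": [[-1,-38,57,-361,-6.4],[-1,-38,57,-361,-6.4],[-1,-38,57,-361,-6.4],[-1,-38,57,-361,-6.4],[-1,-38,57,-361,-6.4],[-1,-38,57,-361,-6.4],[-1,-38,57,-361,-6.4],[-1,-38,57,-361,-6.4]]}}

```text
time: 1.88
position: [0.4509, 0.0791, 0.3168]
tool_rot: [0.502, 0.498, -0.501, 0.499]
ft_force: [1.3, -0.7, 0.2]
grip_width: 0.0869
```

```bash
python3 -c "
from h import *
plan((.458,.1125,.32),0)
o=robot.get_obs();w=robot.camera('wrist');save(w,'w1')"
```

```text
shift [ -3.2   6.9 -33.4] turn -0.35 now [0.4509 0.0791 0.3168] h -0.35 grip 0.0869 t 1.88 F [ 1.3 -0.7  0.2]
```

View pics/w1.png

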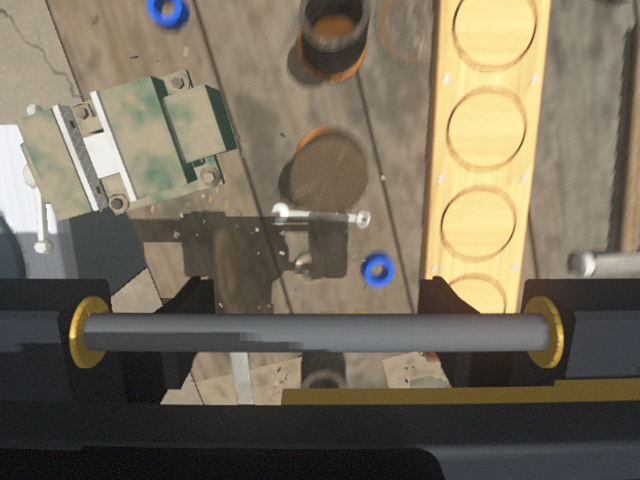

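The tall top is at (328,171) and the mid rim at (335,25), cut off by the edge. I'll shift +y to see both in full.

>>> {"op": "move_arm", "data": {"commands": [[-1,0,7,-100,0],[-1,0,7,-100,0],[-1,0,7,-100,0],[-1,0,7,-100,0],[-1,0,7,-100,0],[-1,0,7,-100,0]]}}

```text
time: 2.43
position: [0.4582, 0.1762, 0.3161]
tool_rot: [-0.501, -0.498, 0.502, -0.498]
ft_force: [1.1, -0.2, 0.8]
grip_width: 0.0873
```

```bash
python3 -c "
from h import *
plan((.458,.1125,.32),0)
o=robot.get_obs();w=robot.camera('wrist');save(w,'w2')
import pickle;pickle.dump((w,o),open('w2.pkl','wb'))
for n in ['horn_mid','horn_tall']:
  for r in robot.regions_of(w,n)[:2]: print(n,r['p'],r['bbox'])
cv2.imwrite('pics/w2c.png',cv2.resize(w['image'][20:320,200:580,::-1],None,fx=2,fy=2,interpolation=cv2.INTER_CUBIC))
"
```

```text
shift [-3.9  0.2 63.7] turn -0.36 now [0.4582 0.1762 0.3161] h -0.36 grip 0.0873 t 2.43 F [ 1.1 -0.2  0.8]
horn_tall 0.86 [282.4, 217.8, 352.1, 310.6]
```

View pics/w2c.png

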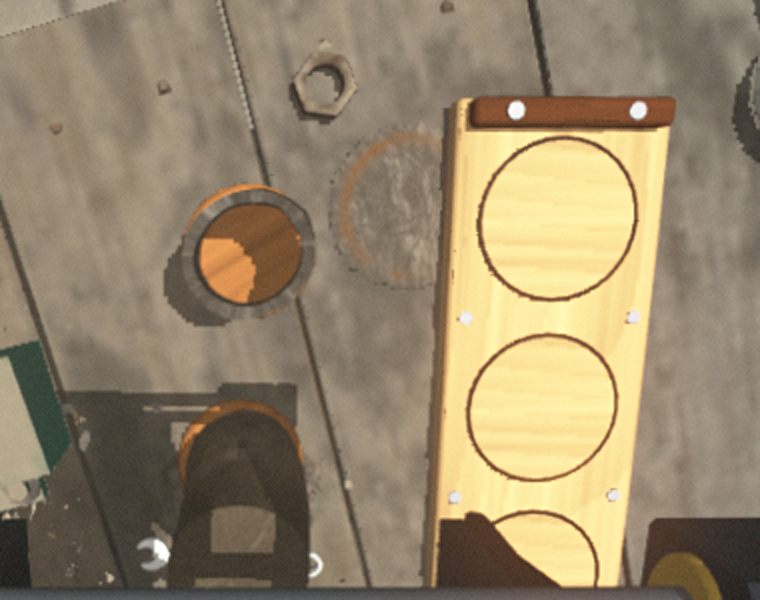

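```bash
python3 -c "
from h import *
a=cv2.imread('pics/w2.png')[105:185,280:370]; b=cv2.imread('pics/w1.png')[120:225,275:385]
cv2.imwrite('pics/z.png',np.hstack([cv2.resize(a,(400,356),interpolation=cv2.INTER_CUBIC),cv2.resize(b,(373,356),interpolation=cv2.INTER_CUBIC)]))"
```

```text
(no output)
```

View pics/z.png

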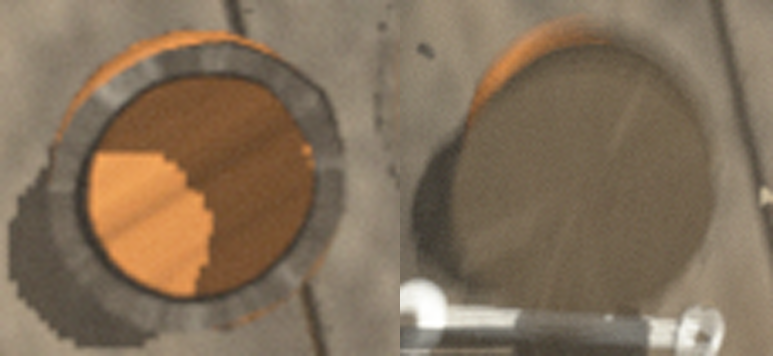

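>>> {"op": "move_arm", "data": {"commands": [[-1,0,0,90,0],[-1,0,0,90,0],[-1,0,0,90,0],[-1,0,0,90,0],[-1,0,0,90,0],[-1,0,0,90,0]]}}

```text
time: 3.08
position: [0.4578, 0.0873, 0.3162]
tool_rot: [0.502, 0.498, -0.502, 0.498]
ft_force: [-0.1, -0.5, 0.3]
grip_width: 0.0868
```

```bash
python3 -c "
from h import *
plan((.458,.1125,.32),0)
o=robot.get_obs();w=robot.camera('wrist');save(w,'w3')
import pickle;pickle.dump((w,o),open('w3.pkl','wb'))
b=w['image'][110:230,260:400,::-1]
cv2.imwrite('pics/z3.png',cv2.resize(b,None,fx=5,fy=5,interpolation=cv2.INTER_CUBIC))
w,o=pickle.load(open('w2.pkl','rb'))
p=np.array([(50,190),(60,140),(100,85),(150,52),(195,42),(250,50),(300,78),(335,120),(345,170),(338,225),(315,270),(275,310),(230,328),(180,330),(130,315),(85,280),(60,240)])
pi=np.array([(85,190),(95,145),(125,105),(170,77),(215,73),(265,88),(300,120),(315,165),(308,210),(288,250),(250,280),(200,297),(150,290),(108,262),(90,225)])
for q in (p,pi):
  P=p2w(w,q/4.444+[280,105],.12,o)[:,:2]*1e3
  print(cv2.fitEllipse(P.astype(np.float32)))
"
```

```text
shift [ -3.8   0.  -25.2] turn -0.39 now [0.4578 0.0873 0.3162] h -0.39 grip 0.0868 t 3.08 F [-0.1 -0.5  0.3]
((465.48822021484375, 232.20376586914062), (50.37560272216797, 52.917945861816406), 107.4396743774414)
((465.55859375, 232.73768615722656), (38.42520523071289, 42.04804992675781), 121.12987518310547)
```

View pics/z3.png

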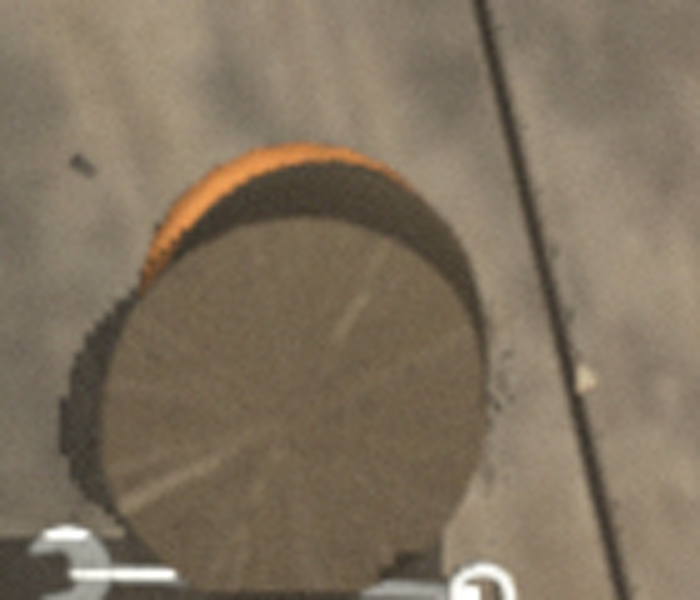

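```bash
python3 -c "
from h import *
import pickle
w,o=pickle.load(open('w3.pkl','rb'))
p=np.array([(310,215),(355,222),(400,240),(455,295),(482,345),(488,395),(482,440),(462,500),(430,548),(180,575),(125,520),(103,440),(105,370),(130,305),(190,245),(250,222)])
P=p2w(w,p/5+[260,110],.16,o)[:,:2]*1e3
print(cv2.fitEllipse(P.astype(np.float32)))
f=np.array([(150,265),(165,230),(200,190),(250,155),(300,145),(350,152),(395,172)])
P=p2w(w,f/5+[260,110],.01,o)[:,:2]*1e3
from scipy.optimize import least_squares
print('foot',least_squares(lambda c:np.hypot(*(P-c).T)-35.5,[460,112]).x)
w,o=pickle.load(open('w2.pkl','rb'))
f=np.array([(55,140),(70,105),(100,70),(140,42),(190,30),(235,36)])
P=p2w(w,f/4.444+[280,105],.01,o)[:,:2]*1e3
print('midfoot',least_squares(lambda c:np.hypot(*(P-c).T)-35.5,[460,230]).x)
"
```

```text
((459.9176940917969, 113.30989074707031), (55.28223419189453, 57.625396728515625), 148.9649658203125)
foot [464.00928891 112.04187885]
midfoot [467.470641   228.14437035]
```

```bash
python3 -c "
from h import *
plan((.462,.1125,.22),-30)"
```

```text
shift [ 96.2   4.1 -24.8] turn 29.67 now [0.4578 0.0877 0.3162] h -0.33 grip 0.087 t 3.13 F [-0.2 -0.1 -1.4]
```

>>> {"op": "move_arm", "data": {"commands": [[-1,20,4,-25,30],[-1,40,4,-25,30],[-1,70,4,-25,30],[-1,96,4,-25,30],[-1,96,4,-25,30],[-1,96,4,-25,30],[-1,96,4,-25,30]], "newtons": 25}}

```text
time: 3.72
position: [0.4629, 0.1126, 0.2212]
tool_rot: [0.613, 0.352, -0.612, 0.353]
ft_force: [0.0, -0.1, 0.9]
grip_width: 0.0871
```

```bash
python3 -c "
from h import *
plan((.462,.1125,.141),-30)
w=robot.camera('wrist');save(w,'w4')"
```

```text
shift [80.2 -0.8  0.6] turn -0.15 now [0.4629 0.1126 0.2212] h -30.15 grip 0.0871 t 3.72 F [ 0.  -0.1  0.9]
```

View pics/w4.png

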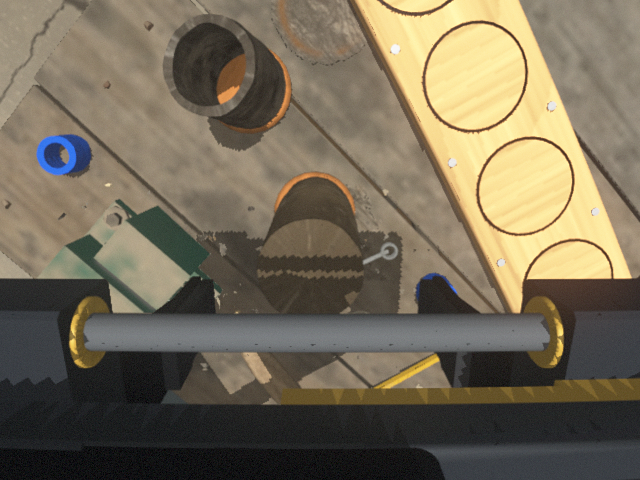

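The tall top sits between the fingers (columns 258–364, jaws 215–420), so I'll descend and grip.

>>> {"op": "move_arm", "data": {"commands": [[-1,40,-2,1,0],[-1,70,-2,1,0],[-1,80,-2,1,0],[-1,80,-2,1,0],[1,80,-2,1,0],[1,80,-2,1,0],[1,80,-2,1,0],[1,80,-2,1,0]]}}

```text
time: 4.43
position: [0.4608, 0.1121, 0.1415]
tool_rot: [0.614, 0.351, -0.612, 0.352]
ft_force: [-0.8, -0.1, -0.6]
grip_width: 0.0677
```

>>> {"op": "move_arm", "data": {"commands": [[1,0,0,0,0],[1,0,0,0,0],[1,0,0,0,0],[1,0,0,0,0]]}}

```text
time: 4.77
position: [0.4606, 0.112, 0.1409]
tool_rot: [0.614, 0.351, -0.613, 0.352]
ft_force: [-0.5, -0.4, 6.2]
grip_width: 0.0554
```

```bash
python3 -c "
from h import *
plan((.462,.1125,.141),-30)
w=robot.camera('scene');save(w,'s1')"
```

```text
shift [-0.1  1.  -1.2] turn -0.35 now [0.4606 0.112  0.1409] h -30.35 grip 0.0554 t 4.77 F [-0.5 -0.4  6.2]
```

View pics/s1.png

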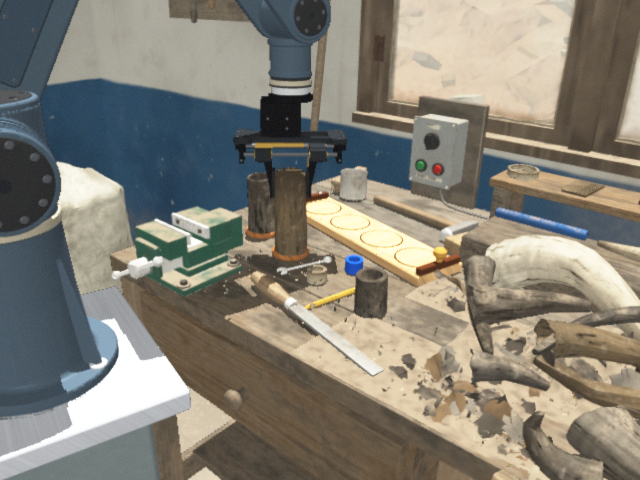

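Width is 55.4 mm, which matches own y (56). Lifting.

>>> {"op": "move_arm", "data": {"commands": [[1,-15,0,0,0],[1,-40,0,0,0],[1,-60,0,0,0],[1,-60,0,0,0],[1,-60,0,0,0]]}}

```text
time: 5.23
position: [0.4599, 0.1121, 0.2004]
tool_rot: [0.614, 0.351, -0.613, 0.352]
ft_force: [-0.5, 0.1, -2.5]
grip_width: 0.0559
```

```bash
python3 -c "
from h import *
plan((.626,.245,.2),-30)"
```

```text
shift [   0.6   76.2 -198.6] turn -0.36 now [0.4599 0.1121 0.2004] h -30.36 grip 0.0559 t 5.23 F [-0.5  0.1 -2.5]
```

>>> {"op": "move_arm", "data": {"commands": [[1,0,9,-25,0],[1,0,20,-53,0],[1,0,32,-84,0],[1,0,44,-115,0],[1,0,56,-146,0],[1,0,67,-175,0],[1,0,73,-190,0],[1,0,76,-198,0]]}}

```text
time: 5.9
position: [0.6261, 0.2458, 0.197]
tool_rot: [-0.612, -0.352, 0.614, -0.352]
ft_force: [0.1, 0.4, -3.6]
grip_width: 0.0549
```

>>> {"op": "move_arm", "data": {"commands": [[1,0,0,0,0],[1,0,0,0,0],[1,0,0,0,0]]}}

```text
time: 6.15
position: [0.6235, 0.2435, 0.1988]
tool_rot: [-0.612, -0.352, 0.615, -0.351]
ft_force: [-0.6, -0.5, -2.8]
grip_width: 0.0555
```

```bash
python3 -c "
from h import *
plan((.626,.245,.1595),-30)
w=robot.camera('wrist');save(w,'w5')"
```

```text
shift [39.3  1.5 -2.7] turn -0.38 now [0.6235 0.2435 0.1988] h -30.38 grip 0.0555 t 6.15 F [-0.6 -0.5 -2.8]
```

View pics/w5.png

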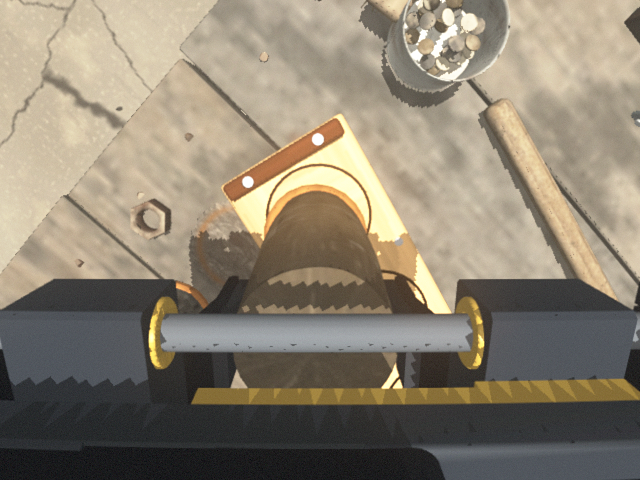

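>>> {"op": "move_arm", "data": {"commands": [[1,15,1.5,-2.5,0],[1,30,1.5,-2.5,0],[1,36,1.5,-2.5,0],[1,39,1.5,-2.5,0],[1,39.5,1.5,-2.5,0],[1,39.5,1.5,-2.5,0],[1,39.5,1.5,-2.5,0]]}}

```text
time: 6.78
position: [0.6284, 0.2459, 0.161]
tool_rot: [0.614, 0.351, -0.613, 0.352]
ft_force: [0.3, 0.3, -2.3]
grip_width: 0.0555
```

```bash
python3 -c "
from h import *
plan((.626,.245,.1595),-30)
o=robot.get_obs();w=robot.camera('wrist');save(w,'w6')
t=robot.camera('top');save(t,'t6')
a=w['image'][100:300,180:440,::-1];b=t['image'][135:215,190:290,::-1]
cv2.imwrite('pics/z6.png',np.hstack([cv2.resize(a,(520,400)),cv2.resize(b,(270,400))*1]))
cv2.imwrite('pics/z6.png',np.hstack([cv2.resize(a,(390,300)),cv2.resize(b,(375,300))]))
"
```

```text
shift [ 1.5 -1.6  1.9] turn -0.37 now [0.6284 0.2459 0.161 ] h -30.37 grip 0.0555 t 6.78 F [ 0.3  0.3 -2.3]
```

View pics/z6.png

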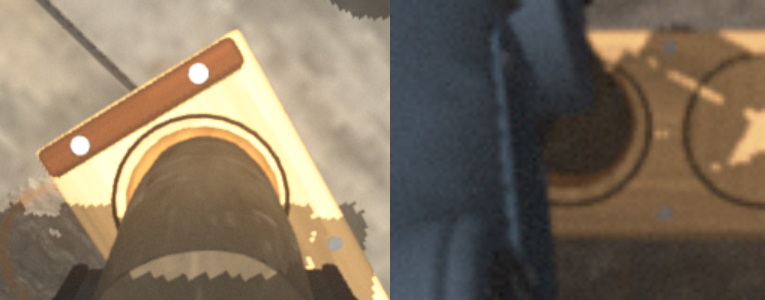

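The foot is well centred, but the weight is still on the fingers, so I'll lower slightly and release.

>>> {"op": "move_arm", "data": {"commands": [[1,1,-1,1,0],[1,2,-1,1,0],[1,2,-1,1,0],[1,2,-1,1,0]]}}

```text
time: 7.22
position: [0.6268, 0.2456, 0.1596]
tool_rot: [0.614, 0.352, -0.613, 0.352]
ft_force: [-1.4, -0.8, 3.1]
grip_width: 0.0552
```

```bash
python3 -c "
from h import *
plan((.626,.245,.1595),-30)"
```

```text
shift [ 0.1 -0.4  0.9] turn -0.36 now [0.6268 0.2456 0.1596] h -30.36 grip 0.0552 t 7.22 F [-1.4 -0.8  3.1]
```

>>> {"op": "move_arm", "data": {"commands": [[-1,0,0,0,0],[-1,0,0,0,0],[-1,0,0,0,0],[-1,0,0,0,0],[-1,0,0,0,0],[-1,0,0,0,0],[-1,-10,0,0,0],[-1,-40,0,0,0]]}}

```text
time: 7.88
position: [0.6235, 0.2447, 0.1946]
tool_rot: [-0.61, -0.353, 0.617, -0.35]
ft_force: [-0.0, -0.7, -0.7]
grip_width: 0.0863
```

>>> {"op": "move_arm", "data": {"commands": [[-1,-40,0,0,0],[-1,-80,0,0,0],[-1,-100,0,0,0],[-1,-100,0,0,0]]}}

```text
time: 8.22
position: [0.6299, 0.2464, 0.3069]
tool_rot: [0.618, 0.35, -0.609, 0.353]
ft_force: [1.0, -0.8, 0.2]
grip_width: 0.0872
```

```bash
python3 -c "
from h import *
o=robot.get_obs();w=robot.camera('wrist');save(w,'w7')
plan((.4665,.2305,.28),-68)"
```

```text
shift [  22.  -132.    95.3] turn 37.64 now [0.6284 0.246  0.3034] h -30.36 grip 0.087 t 8.27 F [-0.9  0.4  0.3]
```

View pics/w7.png

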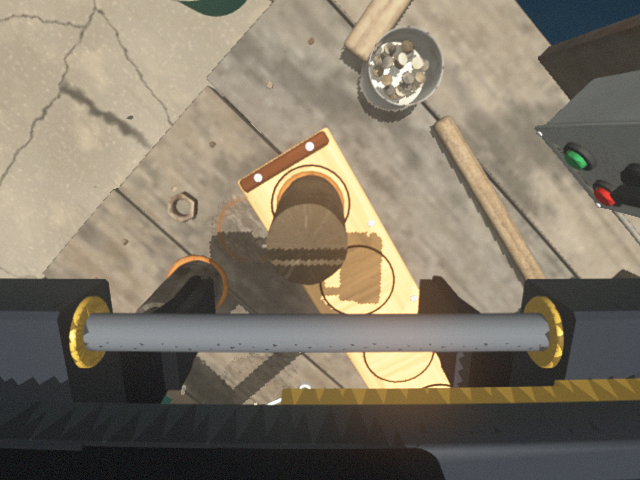

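>>> {"op": "move_arm", "data": {"commands": [[-1,10,-35,25,38],[-1,22,-70,50,38],[-1,22,-105,75,38],[-1,22,-132,95,38],[-1,22,-132,95,38],[-1,22,-132,95,38],[-1,22,-132,95,38],[-1,22,-132,95,38]]}}

```text
time: 8.93
position: [0.4642, 0.2302, 0.276]
tool_rot: [-0.694, -0.133, 0.695, -0.133]
ft_force: [0.5, 0.1, -0.1]
grip_width: 0.0869
```

```bash
python3 -c "
from h import *
plan((.4665,.231,.18),-68)
o=robot.get_obs();w=robot.camera('wrist');save(w,'w8')"
```

```text
shift [96.   0.1 -2.6] turn -0.29 now [0.4642 0.2302 0.276 ] h -68.29 grip 0.0869 t 8.93 F [ 0.5  0.1 -0.1]
```

View pics/w8.png

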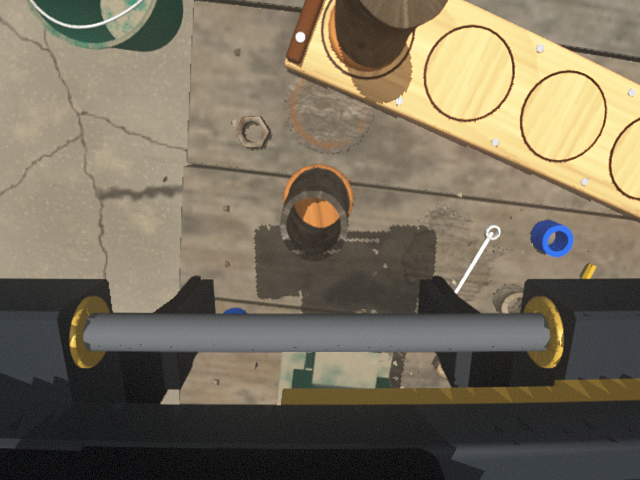

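>>> {"op": "move_arm", "data": {"commands": [[-1,35,0,-2,0],[-1,75,0,-2,0],[-1,115,0,-2,0],[-1,150,0,-2,0],[-1,166,0,-2,0],[-1,170,0,-2,0],[-1,170,0,-2,0],[1,170,0,-2,0]], "newtons": 20}}

```text
time: 9.65
position: [0.4676, 0.2312, 0.1071]
tool_rot: [0.695, 0.133, -0.694, 0.133]
ft_force: [-0.4, 0.2, 0.2]
grip_width: 0.0847
```

>>> {"op": "move_arm", "data": {"commands": [[1,0,0,0,0],[1,0,0,0,0],[1,0,0,0,0],[1,0,0,0,0],[1,0,0,0,0],[1,0,0,0,0],[1,0,0,0,0]]}}

```text
time: 10.23
position: [0.4668, 0.2313, 0.1072]
tool_rot: [0.695, 0.133, -0.694, 0.133]
ft_force: [-0.2, 0.7, 3.7]
grip_width: 0.0526
```

```bash
python3 -c "
from h import *
plan((.4665,.231,.106),-68)
o=robot.get_obs();w=robot.camera('wrist');save(w,'w9')"
```

```text
shift [1.2 0.2 0.4] turn -0.37 now [0.4668 0.2313 0.1072] h -68.37 grip 0.0526 t 10.23 F [-0.2  0.7  3.7]
```

View pics/w9.png

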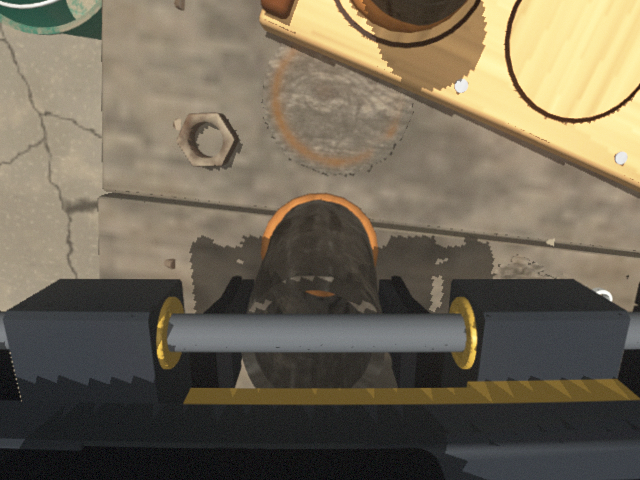

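Width is 52.6 mm, which matches own y. Lifting and moving to slot 3 while turning the jaws across the board.

>>> {"op": "move_arm", "data": {"commands": [[1,-15,0,0,0],[1,-40,0,0,0],[1,-65,0,0,0],[1,-75,0,0,0],[1,-75,0,0,0]]}}

```text
time: 10.7
position: [0.468, 0.2314, 0.1836]
tool_rot: [0.696, 0.133, -0.693, 0.133]
ft_force: [0.6, -0.0, -2.0]
grip_width: 0.0521
```

```bash
python3 -c "
from h import *
plan((.623,.145,.182),0)"
```

```text
shift [   2.3  137.4 -112.2] turn -68.35 now [0.468  0.2314 0.1836] h -68.35 grip 0.0521 t 10.7 F [ 0.6 -0.  -2. ]
```

>>> {"op": "move_arm", "data": {"commands": [[1,0,14,-11,-7],[1,0,30,-25,-14],[1,0,48,-39,-21],[1,0,66,-54,-28],[1,0,84,-69,-35],[1,0,102,-83,-42],[1,0,118,-97,-49],[1,0,130,-106,-56]]}}

```text
time: 11.37
position: [0.614, 0.148, 0.1793]
tool_rot: [-0.549, -0.445, 0.55, -0.444]
ft_force: [-0.2, 0.4, -1.9]
grip_width: 0.0527
```

```bash
python3 -c "
from h import *
plan((.623,.145,.182),0)"
```

```text
shift [-2.7  9.4  1. ] turn -12.07 now [0.614  0.148  0.1793] h -12.07 grip 0.0527 t 11.37 F [-0.2  0.4 -1.9]
```

>>> {"op": "move_arm", "data": {"commands": [[1,-2,6,0,-6],[1,-2,9,1,-12],[1,-2,9,1,-12],[1,-2,9,1,-12],[1,-2,9,1,-12]]}}

```text
time: 11.78
position: [0.6205, 0.1464, 0.1822]
tool_rot: [-0.501, -0.499, 0.503, -0.497]
ft_force: [-0.6, -0.6, -2.0]
grip_width: 0.0519
```

```bash
python3 -c "
from h import *
plan((.623,.145,.1255),0)
o=robot.get_obs();w=robot.camera('wrist');save(w,'w10')"
```

```text
shift [56.7  2.7  1.4] turn -0.48 now [0.6205 0.1464 0.1822] h -0.48 grip 0.0519 t 11.78 F [-0.6 -0.6 -2. ]
```

View pics/w10.png

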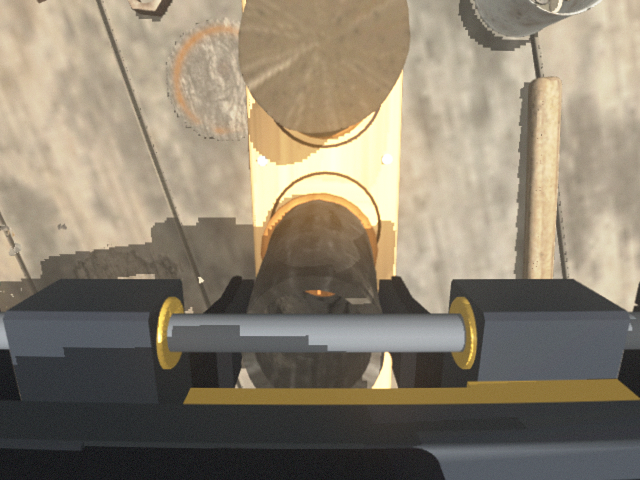

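>>> {"op": "move_arm", "data": {"commands": [[1,20,3,1,0],[1,40,3,1,0],[1,50,3,1,0],[1,54,3,1,0],[1,55,3,1,0],[1,55,3,1,0],[1,55,3,1,0]]}}

```text
time: 12.42
position: [0.6253, 0.1455, 0.1296]
tool_rot: [0.502, 0.498, -0.501, 0.499]
ft_force: [-0.9, -0.4, -1.6]
grip_width: 0.0524
```

```bash
python3 -c "
from h import *
plan((.623,.145,.1255),0)
o=robot.get_obs();w=robot.camera('wrist');save(w,'w11');cv2.imwrite('pics/z11.png',cv2.resize(w['image'][60:320,220:440,::-1],None,fx=2,fy=2))"
```

```text
shift [ 4.1 -2.3  0.5] turn -0.37 now [0.6253 0.1455 0.1296] h -0.37 grip 0.0524 t 12.42 F [-0.9 -0.4 -1.6]
```

View pics/z11.png

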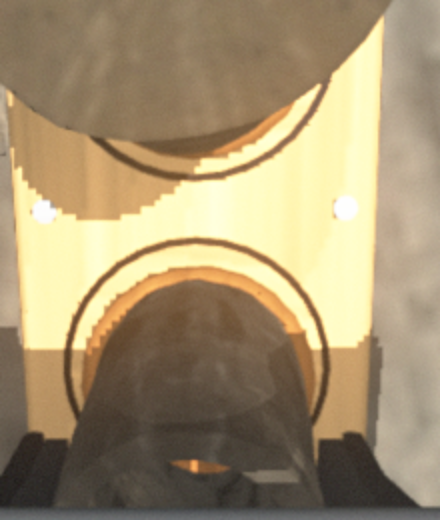

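>>> {"op": "move_arm", "data": {"commands": [[1,2,0,-1,0],[1,4,0,-1,0],[1,5,0,-1,0],[1,5,0,-1,0],[1,5,0,-1,0]]}}

```text
time: 12.88
position: [0.6251, 0.1465, 0.1252]
tool_rot: [0.502, 0.498, -0.501, 0.499]
ft_force: [-1.5, -0.2, 4.7]
grip_width: 0.0525
```

```bash
python3 -c "
from h import *
plan((.623,.145,.1255),0)"
```

```text
shift [-0.3 -2.1  1.5] turn -0.36 now [0.6251 0.1465 0.1252] h -0.36 grip 0.0525 t 12.88 F [-1.5 -0.2  4.7]
```

>>> {"op": "move_arm", "data": {"commands": [[-1,0,0,0,0],[-1,0,0,0,0],[-1,0,0,0,0],[-1,0,0,0,0],[-1,0,0,0,0],[-1,0,0,0,0],[-1,-10,0,0,0],[-1,-40,0,0,0]]}}

```text
time: 13.55
position: [0.6214, 0.146, 0.16]
tool_rot: [-0.499, -0.501, 0.504, -0.496]
ft_force: [-0.1, -0.8, 0.3]
grip_width: 0.0859
```

>>> {"op": "move_arm", "data": {"commands": [[-1,-40,0,0,0],[-1,-80,0,0,0],[-1,-120,0,0,0],[-1,-120,-40,10,0],[-1,-120,-80,40,0],[-1,-120,-110,70,0],[-1,-120,-140,100,0],[-1,-120,-160,130,0]]}}

```text
time: 14.22
position: [0.4636, 0.0206, 0.2844]
tool_rot: [0.501, 0.499, -0.501, 0.499]
ft_force: [0.8, -0.3, 0.1]
grip_width: 0.0872
```

```bash
python3 -c "
from h import *
plan((.456,-.129,.2),0)
w=robot.camera('scene');save(w,'s2')"
```

```text
shift [ 84.4  -7.  149.6] turn -0.23 now [0.4636 0.0206 0.2844] h -0.23 grip 0.0872 t 14.22 F [ 0.8 -0.3  0.1]
```

View pics/s2.png

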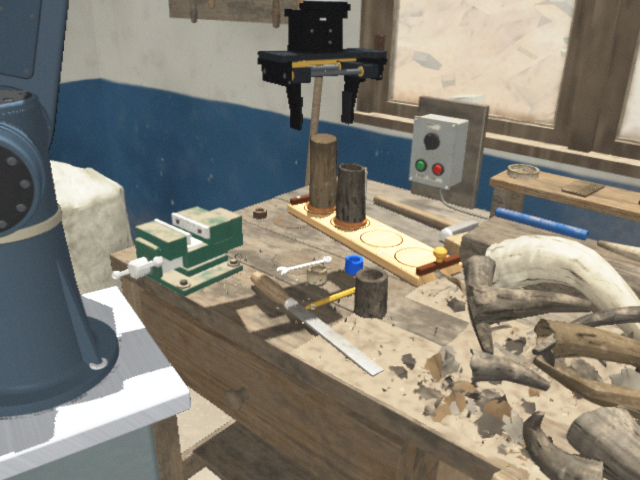

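>>> {"op": "move_arm", "data": {"commands": [[-1,20,-7,40,0],[-1,40,-7,80,0],[-1,60,-7,120,0],[-1,84,-7,155,0],[-1,84,-7,170,0],[-1,84,-7,170,0],[-1,84,-7,170,0],[-1,84,-7,170,0]]}}

```text
time: 14.93
position: [0.4582, -0.1489, 0.2002]
tool_rot: [0.502, 0.498, -0.502, 0.498]
ft_force: [0.6, 0.4, -0.3]
grip_width: 0.0868
```

```bash
python3 -c "
from h import *
plan((.456,-.129,.1),0)
o=robot.get_obs();w=robot.camera('wrist');save(w,'w12')
import pickle;pickle.dump((w,o),open('w12.pkl','wb'))"
```

```text
shift [100.2  -2.4 -19.8] turn -0.38 now [ 0.4582 -0.1489  0.2002] h -0.38 grip 0.0868 t 14.93 F [ 0.6  0.4 -0.3]
```

View pics/w12.png

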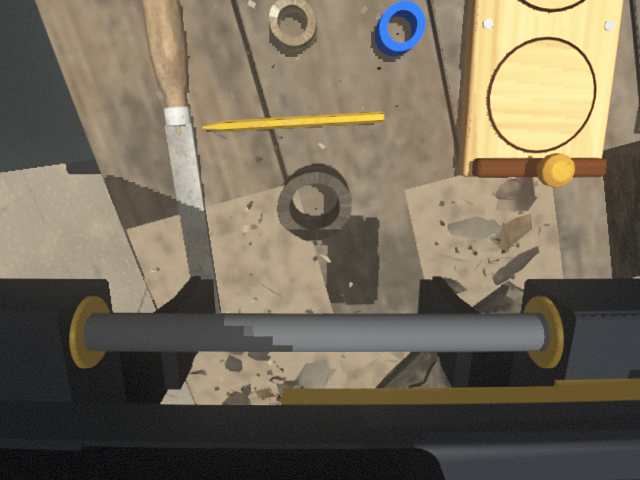

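```bash
python3 -c "
from h import *
import pickle
w,o=pickle.load(open('w12.pkl','rb'))
print(p2w(w,[(315,204)],.063,o),p2w(w,[(293,24)],.023,o),p2w(w,[(542,94)],.018,o))
print(p2w(w,[(278,204),(352,204),(315,169),(315,240)],.063,o).round(4))
plan((.4555,-.1295,.051),0)"
```

```text
[[ 0.45779931 -0.12747546  0.063     ]] [[ 0.44317797 -0.00634952  0.023     ]] [[ 0.62796994 -0.05297026  0.018     ]]
[[ 0.4328 -0.1273  0.063 ]
 [ 0.4828 -0.1276  0.063 ]
 [ 0.458  -0.104   0.063 ]
 [ 0.4576 -0.1527  0.063 ]]
shift [149.3  -2.9 -18.8] turn -0.32 now [ 0.4582 -0.1484  0.2003] h -0.32 grip 0.0874 t 14.98 F [-0.6  0.7  0.2]
```

>>> {"op": "move_arm", "data": {"commands": [[-1,30,-1,-20,0],[-1,60,-1,-20,0],[-1,100,-1,-20,0],[-1,135,-1,-20,0],[-1,149,-1,-20,0],[-1,149,-1,-20,0],[-1,149,-1,-20,0],[1,149,-1,-20,0]]}}

```text
time: 15.65
position: [0.4583, -0.129, 0.052]
tool_rot: [0.501, 0.498, -0.501, 0.5]
ft_force: [1.0, 0.9, 0.4]
grip_width: 0.085
```

>>> {"op": "move_arm", "data": {"commands": [[1,0,0,0,0],[1,0,0,0,0],[1,0,0,0,0],[1,0,0,0,0],[1,0,0,0,0],[1,0,0,0,0],[1,0,0,0,0]]}}

```text
time: 16.23
position: [0.4574, -0.1295, 0.0511]
tool_rot: [0.502, 0.498, -0.502, 0.499]
ft_force: [-1.3, -0.4, 5.9]
grip_width: 0.0521
```

```bash
python3 -c "
from h import *
plan((.626,.045,.13),0)
o=robot.get_obs();w=robot.camera('wrist');save(w,'w13')"
```

```text
shift [ -78.9  167.5 -175.6] turn -0.37 now [ 0.4574 -0.1295  0.0511] h -0.37 grip 0.0521 t 16.23 F [-1.3 -0.4  5.9]
```

View pics/w13.png

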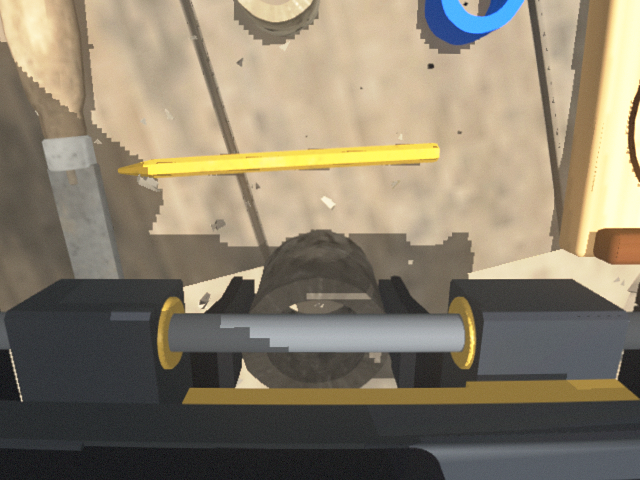

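>>> {"op": "move_arm", "data": {"commands": [[1,-15,0,0,0],[1,-40,0,0,0],[1,-70,0,0,0],[1,-80,10,-10,0],[1,-80,32,-34,0],[1,-80,58,-61,0],[1,-80,85,-89,0],[1,-80,112,-117,0]]}}

```text
time: 16.95
position: [0.5705, -0.0119, 0.1305]
tool_rot: [-0.502, -0.498, 0.502, -0.498]
ft_force: [0.3, -1.2, -0.8]
grip_width: 0.0522
```

>>> {"op": "move_arm", "data": {"commands": [[1,0,25,-27,0],[1,0,43,-45,0],[1,0,53,-55,0],[1,0,56,-58,0],[1,0,56,-58,0],[1,0,56,-58,0]]}}

```text
time: 17.45
position: [0.625, 0.0442, 0.1299]
tool_rot: [-0.501, -0.499, 0.502, -0.498]
ft_force: [-0.6, 0.5, -0.7]
grip_width: 0.0523
```

```bash
python3 -c "
from h import *
plan((.627,.045,.072),0)
o=robot.get_obs();w=robot.camera('wrist');save(w,'w14')"
```

```text
shift [57.9  2.1 -0.8] turn -0.36 now [0.625  0.0442 0.1299] h -0.36 grip 0.0523 t 17.45 F [-0.6  0.5 -0.7]
```

View pics/w14.png

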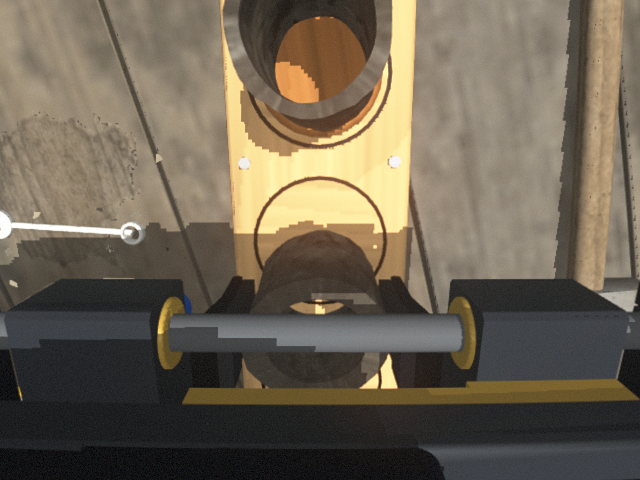

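>>> {"op": "move_arm", "data": {"commands": [[1,20,2,-1,0],[1,40,2,-1,0],[1,52,2,-1,0],[1,57,2,-1,0],[1,59,2,-1,0],[1,60,2,-1,0],[1,60,2,-1,0]]}}

```text
time: 18.08
position: [0.6287, 0.0452, 0.0712]
tool_rot: [0.502, 0.498, -0.501, 0.499]
ft_force: [-0.9, 0.1, -0.7]
grip_width: 0.0519
```

```bash
python3 -c "
from h import *
plan((.627,.045,.069),0)
o=robot.get_obs();w=robot.camera('wrist');save(w,'w15')"
```

```text
shift [ 2.2 -1.7  0.3] turn -0.38 now [0.6287 0.0452 0.0712] h -0.38 grip 0.0519 t 18.08 F [-0.9  0.1 -0.7]
```

View pics/w15.png

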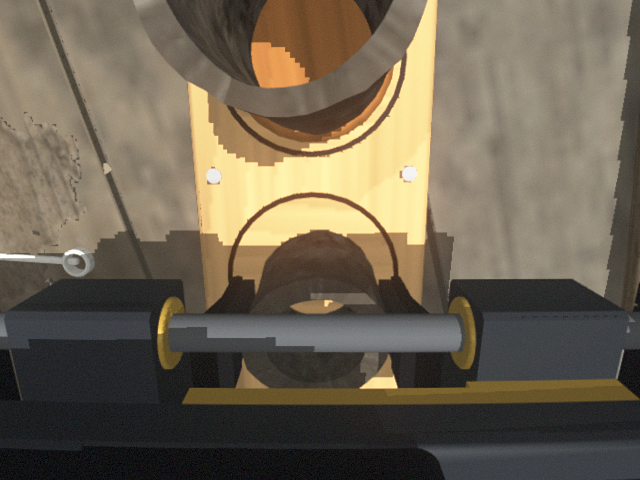

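>>> {"op": "move_arm", "data": {"commands": [[1,1,-2,-1,0],[1,2,-2,-1,0],[1,3,-2,-1,0],[1,3,-2,-1,0],[1,3,-2,-1,0]]}}

```text
time: 18.55
position: [0.6263, 0.0468, 0.0691]
tool_rot: [0.502, 0.498, -0.501, 0.499]
ft_force: [-2.8, 0.9, 5.9]
grip_width: 0.0524
```

```bash
python3 -c "
from h import *
plan((.627,.045,.069),0)"
```

```text
shift [0.1 0.7 1.8] turn -0.34 now [0.6263 0.0468 0.0691] h -0.34 grip 0.0524 t 18.55 F [-2.8  0.9  5.9]
```

>>> {"op": "move_arm", "data": {"commands": [[-1,0,0,0,0],[-1,0,0,0,0],[-1,0,0,0,0],[-1,0,0,0,0],[-1,0,0,0,0],[-1,0,0,0,0],[-1,-10,0,0,0],[-1,-40,0,0,0]]}}

```text
time: 19.22
position: [0.6231, 0.0468, 0.1043]
tool_rot: [-0.499, -0.501, 0.504, -0.496]
ft_force: [-0.7, -0.1, -0.2]
grip_width: 0.0861
```

>>> {"op": "move_arm", "data": {"commands": [[-1,-40,0,0,0],[-1,-80,0,0,0],[-1,-120,0,0,0],[-1,-120,-40,10,0],[-1,-120,-80,25,0],[-1,-120,-115,40,0],[-1,-120,-150,55,0],[-1,-120,-180,65,0]]}}

```text
time: 19.88
position: [0.4433, -0.0177, 0.2284]
tool_rot: [-0.501, -0.498, 0.502, -0.499]
ft_force: [0.9, -0.6, 0.8]
grip_width: 0.0873
```

>>> {"op": "move_arm", "data": {"commands": [[-0.25,10,-4,10,0],[-0.25,10,-4,10,0],[-0.25,10,-4,10,0],[-0.25,10,-4,10,0]]}}

```text
time: 20.22
position: [0.4434, -0.0274, 0.2184]
tool_rot: [0.502, 0.498, -0.501, 0.499]
ft_force: [0.6, -1.2, 0.3]
grip_width: 0.0684
```

```bash
python3 -c "
from h import *
plan((.442,-.005,.15),0)
o=robot.get_obs();w=robot.camera('wrist');save(w,'w16')
import pickle;pickle.dump((w,o),open('w16.pkl','wb'))"
```

```text
shift [ 68.4  -1.7 -22.4] turn -0.37 now [ 0.4434 -0.0274  0.2184] h -0.37 grip 0.0684 t 20.22 F [ 0.6 -1.2  0.3]
```

View pics/w16.png

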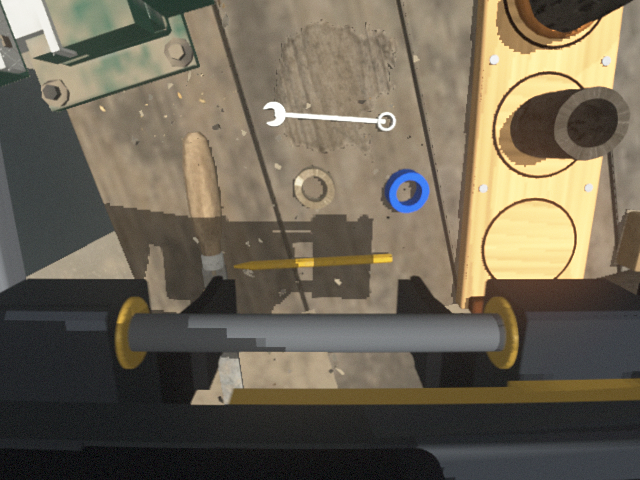

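```bash
python3 -c "
from h import *
import pickle
w,o=pickle.load(open('w16.pkl','rb'))
print(p2w(w,[(315,188),(293,188),(336,188)],.021,o).round(4),p2w(w,[(407,191),(387,191)],.02,o).round(4))
cv2.imwrite('pics/z16.png',cv2.resize(w['image'][130:250,240:440,::-1],None,fx=4,fy=4))
plan((.442,-.005,.1),0)"
```

```text
[[ 0.4433 -0.0037  0.021 ]
 [ 0.4253 -0.0035  0.021 ]
 [ 0.4604 -0.0038  0.021 ]] [[ 0.5189 -0.0067  0.02  ]
 [ 0.5024 -0.0067  0.02  ]]
shift [118.3  -1.9 -22.3] turn -0.34 now [ 0.4435 -0.0272  0.2183] h -0.34 grip 0.0646 t 20.27 F [0.  1.  0.5]
```

View pics/z16.png

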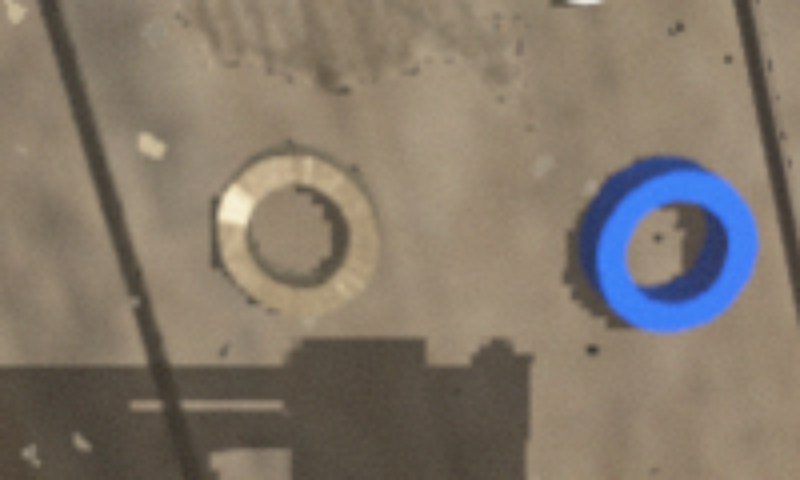

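The crop confirms the pale horn ring at (315,188), with the blue look-alike 76 mm away at (407,191). I'll descend on the pale one with the jaws partly open.

>>> {"op": "move_arm", "data": {"commands": [[-0.25,30,-1,-23,0],[-0.25,60,-1,-23,0],[-0.25,90,-1,-23,0],[-0.25,118,-1,-23,0],[-0.25,118,-1,-23,0],[-0.25,118,-1,-23,0]], "newtons": 10}}

```text
time: 20.77
position: [0.4411, -0.0037, 0.0987]
tool_rot: [-0.501, -0.5, 0.502, -0.498]
ft_force: [0.6, -1.0, 0.8]
grip_width: 0.0543
```

```bash
python3 -c "
from h import *
plan((.442,-.004,.028),0)
o=robot.get_obs();w=robot.camera('wrist');save(w,'w17')
"
```

```text
shift [70.7  1.1  0.4] turn -0.3 now [ 0.4411 -0.0037  0.0987] h -0.3 grip 0.0543 t 20.77 F [ 0.6 -1.   0.8]
```

View pics/w17.png

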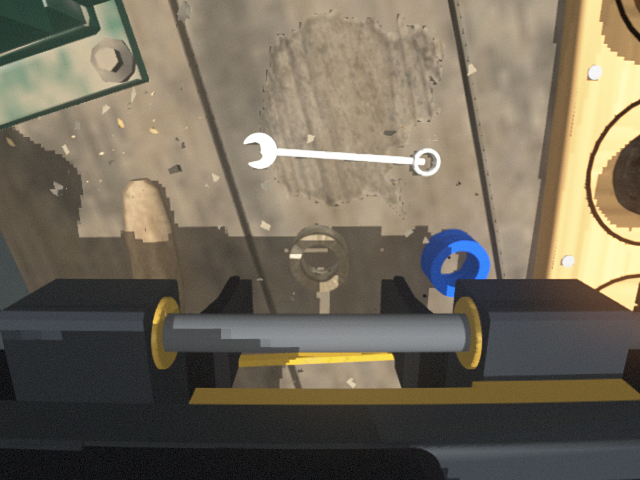

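>>> {"op": "move_arm", "data": {"commands": [[-0.25,25,1,0,0],[-0.25,45,1,0,0],[-0.25,60,1,0,0],[-0.25,67,1,0,0],[-0.25,70,1,0,0],[-0.25,70,1,0,0],[-0.25,70,1,0,0]]}}

```text
time: 21.4
position: [0.4429, -0.0044, 0.0307]
tool_rot: [0.502, 0.498, -0.501, 0.499]
ft_force: [-0.4, -0.5, 0.1]
grip_width: 0.0544
```

>>> {"op": "move_arm", "data": {"commands": [[1,0,0,0,0],[1,0,0,0,0],[1,0,0,0,0],[1,0,0,0,0],[1,0,0,0,0],[1,0,0,0,0]]}}

```text
time: 21.9
position: [0.4422, -0.0043, 0.0299]
tool_rot: [0.502, 0.498, -0.501, 0.499]
ft_force: [-0.1, 0.6, 3.6]
grip_width: 0.0329
```

```bash
python3 -c "
from h import *
plan((.627,-.055,.12),0)
o=robot.get_obs();w=robot.camera('wrist');save(w,'w18')
"
```

```text
shift [-90.  185.2  49.6] turn -0.36 now [ 0.4422 -0.0043  0.0299] h -0.36 grip 0.0329 t 21.9 F [-0.1  0.6  3.6]
```

View pics/w18.png

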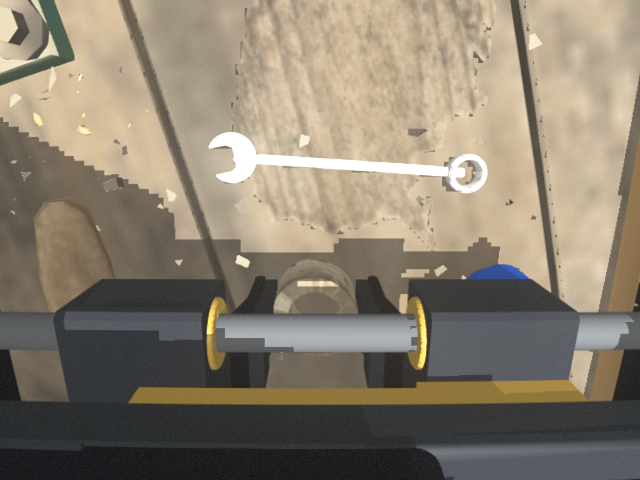

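>>> {"op": "move_arm", "data": {"commands": [[1,-15,0,0,0],[1,-45,0,0,0],[1,-75,0,0,0],[1,-90,15,4,0],[1,-90,45,12,0],[1,-90,80,21,0],[1,-90,115,31,0],[1,-90,150,40,0]]}}

```text
time: 22.62
position: [0.5928, -0.0455, 0.1198]
tool_rot: [-0.501, -0.499, 0.502, -0.498]
ft_force: [-0.4, 0.5, -1.0]
grip_width: 0.0325
```

>>> {"op": "move_arm", "data": {"commands": [[1,0,22,6,0],[1,0,32,8,0],[1,0,36,10,0],[1,0,36,10,0],[1,0,36,10,0]]}}

```text
time: 23.03
position: [0.6262, -0.055, 0.1189]
tool_rot: [-0.501, -0.499, 0.502, -0.498]
ft_force: [-1.1, -0.9, -0.5]
grip_width: 0.0329
```

```bash
python3 -c "
from h import *
plan((.627,-.055,.048),0)
o=robot.get_obs();w=robot.camera('wrist');save(w,'w19')
"
```

```text
shift [70.9  1.   0. ] turn -0.36 now [ 0.6262 -0.055   0.1189] h -0.36 grip 0.0329 t 23.03 F [-1.1 -0.9 -0.5]
```

View pics/w19.png

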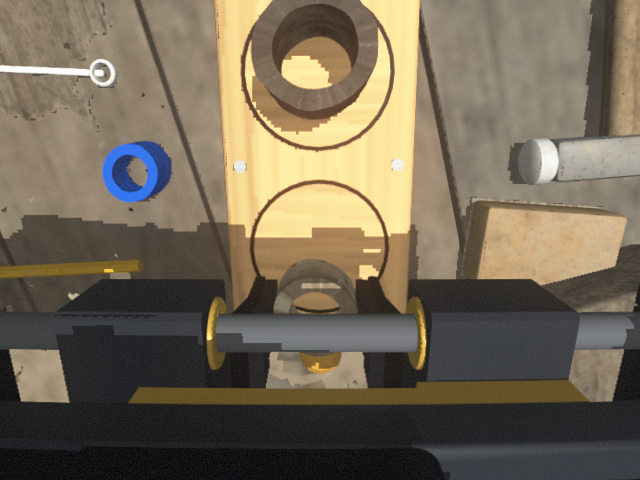

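>>> {"op": "move_arm", "data": {"commands": [[1,25,0,0,0],[1,45,0,0,0],[1,60,0,0,0],[1,66,0,0,0],[1,69,0,0,0],[1,70,0,0,0],[1,70,0,0,0]]}}

```text
time: 23.67
position: [0.6279, -0.0554, 0.0503]
tool_rot: [0.502, 0.498, -0.501, 0.499]
ft_force: [0.6, -0.3, 0.2]
grip_width: 0.0327
```

```bash
python3 -c "
from h import *
plan((.627,-.055,.048),0)
o=robot.get_obs();w=robot.camera('wrist');save(w,'w20')
"
```

```text
shift [ 2.3 -0.9 -0.4] turn -0.36 now [ 0.6279 -0.0554  0.0503] h -0.36 grip 0.0327 t 23.67 F [ 0.6 -0.3  0.2]
```

View pics/w20.png

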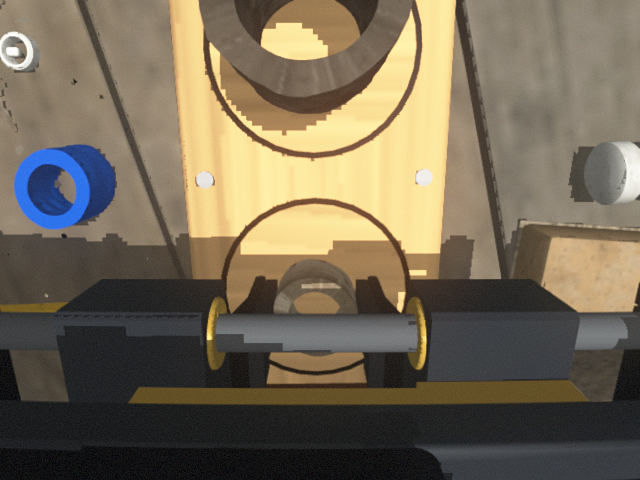

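```bash
python3 -c "
from h import *
o=robot.get_obs();w=robot.camera('wrist')
t=np.linspace(0,6.28,40)
im=w['image'][:,:,::-1].copy()
for cx,cy,z,r,col in [(.6276,-.055,.018,.042,(0,0,255)),(.6279,-.0554,.043,.0165,(0,255,0)),(.6279,-.0554,.020,.0165,(255,0,0))]:
  p=w2p(w,np.c_[cx+r*np.cos(t),cy+r*np.sin(t),0*t+z],o).astype(int)
  cv2.polylines(im,[p],True,col,1)
cv2.imwrite('pics/z20.png',cv2.resize(im[180:400,200:440],None,fx=2.5,fy=2.5))
"
```

```text
(no output)
```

View pics/z20.png

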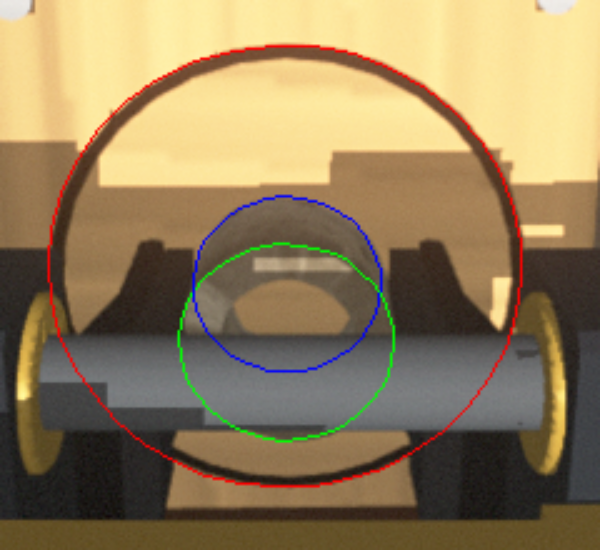

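>>> {"op": "move_arm", "data": {"commands": [[1,1,0,0,0],[1,2,0,0,0],[1,2.5,0,0,0],[1,3,0,0,0],[1,3,0,0,0]]}}

```text
time: 24.18
position: [0.6281, -0.0555, 0.0479]
tool_rot: [0.502, 0.498, -0.501, 0.499]
ft_force: [-0.8, 0.5, 6.4]
grip_width: 0.0329
```

```bash
python3 -c "
from h import *
plan((.627,-.055,.048),0)"
```

```text
shift [-0.1 -1.1 -0.5] turn -0.36 now [ 0.6281 -0.0555  0.0479] h -0.36 grip 0.0329 t 24.18 F [-0.8  0.5  6.4]
```

>>> {"op": "move_arm", "data": {"commands": [[-0.2,0,0,0,0],[-0.2,0,0,0,0],[-0.2,0,0,0,0],[-0.2,0,0,0,0],[-0.2,0,0,0,0],[-0.2,-10,0,0,0],[-0.2,-35,0,0,0],[-0.2,-70,0,0,0]]}}

```text
time: 24.85
position: [0.6254, -0.0549, 0.1149]
tool_rot: [-0.5, -0.501, 0.503, -0.496]
ft_force: [-0.2, -1.0, -0.4]
grip_width: 0.0521
```

>>> {"op": "move_arm", "data": {"commands": [[-0.2,-40,0,0,0],[-0.2,-80,0,0,0],[-0.2,-120,0,0,0],[-0.2,-140,-40,20,0],[-0.2,-140,-80,60,0],[-0.2,-140,-110,90,0],[-0.2,-140,-140,120,0],[-0.2,-140,-150,150,0]]}}

```text
time: 25.52
position: [0.4794, -0.1937, 0.2575]
tool_rot: [-0.501, -0.499, 0.501, -0.498]
ft_force: [0.6, -0.4, -0.1]
grip_width: 0.0525
```

>>> {"op": "move_arm", "data": {"commands": [[-0.2,0,0,40,0],[-0.2,0,-20,80,0],[-0.2,0,-40,110,0],[-0.2,0,-40,120,0],[-0.2,0,-40,120,0],[-0.2,0,-40,120,0]]}}

```text
time: 26.02
position: [0.4416, -0.3143, 0.2569]
tool_rot: [0.502, 0.498, -0.502, 0.498]
ft_force: [-0.2, -0.3, 0.0]
grip_width: 0.052
```

```bash
python3 -c "
from h import *
plan((.627,-.055,.048),0)
c=robot.camera('top');save(c,'t21');s=robot.camera('scene');save(s,'s21')
cv2.imwrite('pics/z21.png',cv2.resize(c['image'][130:280,195:450,::-1],None,fx=3,fy=3,interpolation=cv2.INTER_CUBIC))"
```

```text
shift [ 209.2  183.3 -260.5] turn -0.45 now [ 0.4416 -0.3143  0.2569] h -0.45 grip 0.052 t 26.02 F [-0.2 -0.3  0. ]
```

View pics/z21.png

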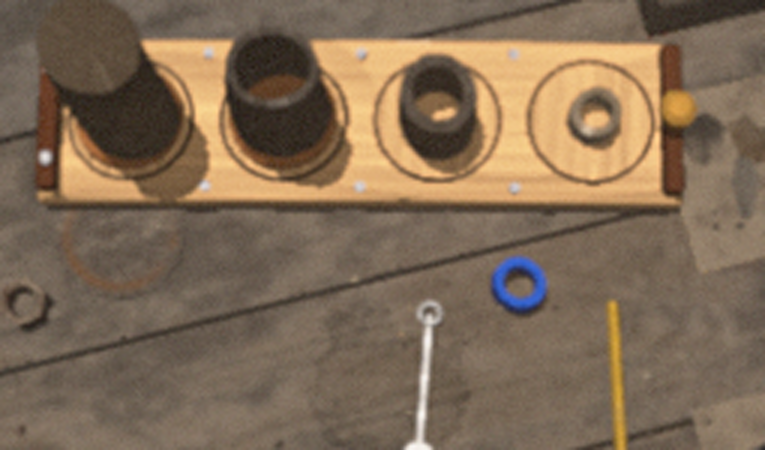

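View pics/s21.png

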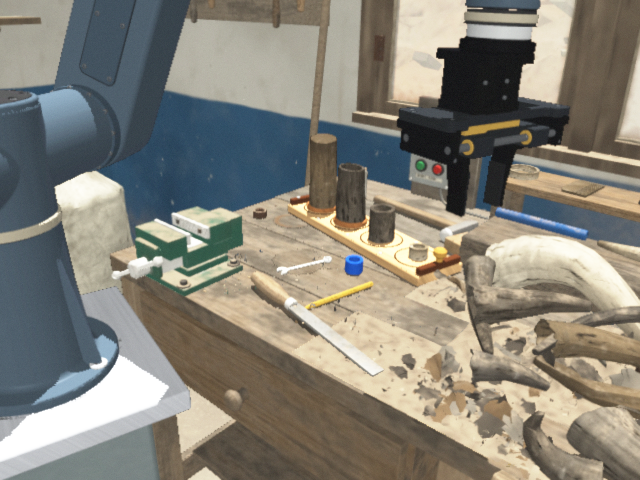

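```bash
python3 -c "
from h import *
c=robot.camera('top')
f=lambda x,y:(195+x/3,130+y/3)
C=p2w(c,[f(131,120),f(284,120.5),f(438,121),f(592,121)],.018);print(C.round(4))
print('ring',p2w(c,[f(595,115)],.041).round(4),'low',p2w(c,[f(438,92)],.081).round(4))
t=np.linspace(0,6.28,60)
im=cv2.resize(c['image'][130:280,195:450,::-1],None,fx=3,fy=3,interpolation=cv2.INTER_CUBIC)
for (x,y,_),r,h in zip([(.6257,.245,0),(.6263,.145,0),(.627,.045,0),(.6276,-.055,0)],[.0355,.0355,.0255,.0165],[0.01,.01,0.063,.023]):
  for z,rr,col in [(.018,.042,(0,0,255)),(.018+h,r,(0,255,0)),(.018,r,(255,0,0))]:
    p=w2p(c,np.c_[x+rr*np.cos(t),y+rr*np.sin(t),0*t+z]);p=((p-[195,130])*3).astype(int);cv2.polylines(im,[p],True,col,1)
cv2.imwrite('pics/z22.png',im[:230])"
```

```text
[[ 0.6244  0.2449  0.018 ]
 [ 0.6248  0.1449  0.018 ]
 [ 0.6256  0.0448  0.018 ]
 [ 0.6273 -0.0557  0.018 ]]
ring [[ 0.6245 -0.0547  0.041 ]] low [[0.6257 0.0468 0.081 ]]
```

View pics/z22.png

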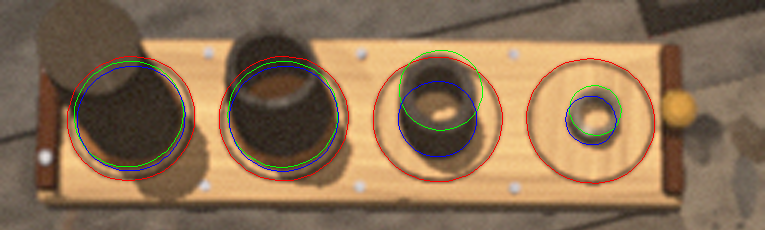

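All four stand within about 4 mm of their circle centres, upright and released. Handing in.

```bash
python3 -c "
from rig import robot
print(robot.hand_in(), robot.get_obs()['time'])"
```

```text
the job is handed in; nothing more can be done
the job is handed in; nothing more can be done
```

The four pieces stand upright and released on the board, running from the brass knob: ring_short, horn_low, horn_mid, horn_tall. I handed the job in at about 26 s of the 106 s allowed. The blue rings and the other things on the bench were left alone.

My last checks were the top and scene pictures, taken with the gripper drawn well clear:
- **Position:** ring_short and horn_low measured within about 3 mm of their circle centres. The feet of horn_mid and horn_tall look about 2 mm off in the overlay. The limit is 12 mm.
- **Standing:** all four look upright and at rest in the pictures. I did not measure tilt or speed.
- **Disagreement:** the wrist and top cameras differed by 2 to 4 mm when locating pieces. I averaged them for the two smaller pieces, and the overlay drawn from the estimated positions was off by about the same amount.
- **Failures:** no check failed.

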